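# Flip the saw-board stop up and feed the blank to the end stop

### The arm

A 7-joint arm with a two-finger parallel gripper is mounted at the origin on a cart in front of the work surface, level with it; the furniture and walls round the work are solid. World frame = base frame: x ahead of the robot, y to its left, z up, the work surface at z = 0. Lengths are in mm, angles in rad, forces in N, time in s.
With the tool pointing down it reaches from about 425 to 800 mm from the base axis. Payload 8.3 kg.
Tool frame: the origin (TCP) lies midway between the tips of the shut fingers; the grasp point (between the pads) lies 19 mm behind it; z points along the fingers, y is the line along which they close (so a half turn about z gives the same grasp; the last joint's range is limited). The gripper opens to 85 mm and grips with 20 to 120 N. Pads are 22 mm wide; open, the fingers measure 114 mm over their backs; the gripper's body (76 mm by 85 mm) begins 54 mm behind the grasp point. The pads swing forward as they close: fully open they stand 13 mm farther back than shut.
Start: joints at [-0.063, 0.383, 0.016, 1.37, -0.006, 1.388, -0.046], TCP at [624.981, 0.048, 203.779] pointing down, gripper open.
Joint ranges: [-2.95, 2.95], [-0.25, 2.06], [-1.52, 1.56], [0.18, 2.33], [-1.44, 4.58], [0.02, 2.06], [-3.01, 3.01]. Speed limits (rad/s): [2.39, 2.39, 3.01, 3.01, 3.14, 3.14, 3.14].

### API

Orientations are given as a unit quaternion [x, y, z, w].
In Python, from rig import observe, capture, camera_params, finish_job gives the robot as it stands.
- The arm moves only by the tool send_rows, never from a script. Its argument "targets" is a list of rows, each a list of 3 entries, a list of its own where there are three numbers: the shift along the world's x, y, z normalised to -1 to 1, where 1 is 1000 mm, then the turn about the world's z normalised to -1 to 1, where 1 is 180 degrees, then the opening in per cent of the stroke, from 0 (shut) to 100 (fully open). In form: [[[tx, ty, tz], spin, jaw], ...]. A call has 1 to 8 rows; each row is the pose to reach, as a shift and turn from the pose commanded when the call began, turning the shorter way round; what a row does not reach only later rows make up. A row lasts 1/10 s, in which the tool goes at most 50 mm and 8.59 degrees, less where a joint would pass 70% of its speed; a pose out of reach is approached as far as the arm can. A call with a number of a shift or a turn outside -1 to 1 is refused whole. A call with a gripper value outside its range is refused whole. The fingers move at their own pace and stop on an object; the grip force is fixed at half the most. Time passes only in rows, so rows that repeat a pose let the fingers close. It gives the time, the measured TCP pose, the force, the opening and the grip force at its end, in the units of the state.
- observe(): the state, without advancing time (a new reading comes with each control period).
- capture(name): name is "scene" or "side" or "wrist"; returns the picture (480x640x3 uint8, red, green, blue); there is no depth.
- camera_params(name): a dict with "mtx" (3x3 intrinsics, pixels), "cam_to_world" (4x4, takes a point from camera to world coordinates); the wrist camera has in their place "mount" (4x4, takes a point from camera to tool coordinates, whose origin is the TCP and whose axes are the flange's). Camera axes: x right, y up, looking along -z (the intrinsics and any distortion apply to the point x, -y, -z); pixel columns grow to the right and rows downward; lengths in mm; the calibration is good to about 2 mm. The wrist camera is an equidistant fisheye: a pixel r from the principal point sees the ray r / f radians off the axis. A picture is of the moment at which its call begins: read the wrist's pose just before it. camera_params takes no time and is no camera call.
- finish_job(): hands the job in; it is judged then, once.
The state is a dict: "clock": time; "joint_pos": joint angles; "dq": joint speeds; "joint_efforts": joint torques, N m; "position": TCP position; "tcp_rot": TCP orientation; "ft_force": force on the tool from outside, world axes, zero at the start; "ft_torque": the same for the moment, N m; "grip_width": finger opening in mm; "gripper_force": force on a finger pad.
Only numpy, scipy, OpenCV 4.12 (cv2) and the standard library are available. Lean on these libraries where they do the work, as an engineer would, in place of code of your own. Each camera call takes 0.05 s, during which the arm holds its last target. There are 200 camera calls.

### The job

Set the saw board for the long cut: with the fingertips, push the counterweighted stop arm up and back past its balance point, so that it stays raised by itself. Then push the length of dark wooden stock along the fence, under the raised arm, until its end rests against the fixed end stop. Only push: do not grip or lift anything, and do not disturb the other things on the bench.

Things in the scene. Friction and masses are not known exactly. Their poses are not given: they have to be found in the camera images.
- saw_board: Fixed saw board, pale bed 165 (x) by 360 (y) by 18 mm. Origin: centre of its underside, on the bench; x across the lane to the fence (away from the robot), y along the lane to the end stop, z up. Fence: face at x = 28 mm, 30 mm deep, top at z = 68. Front batten: inner face at x = -28, top at z = 26. Lane between them 56 mm wide, middle x = 0, floor z = 18.
- end_stop (a point): Middle of the face of the fixed aluminium end stop at the +y end of the lane (x = 0, y = 148, z = 33 mm of the board). The block is 50 mm wide, 22 mm thick and stands 30 mm above the bed. Axes as the board's.
- flip_stop: The flip stop's dark steel saddle, 34 by 46 mm, fixed on the fence top, some 55 to 90 mm short of the end stop. Origin at the centre of its underside. It carries the pivoted stop arm. Axes as the board's.
- stop_arm (a joint): Hinge of the stop arm, rad. 0: arm level over the lane towards the robot, its 10 mm thick steel blade hanging across the lane and blocking it. It grows as the arm's front is pushed up and back over the fence. Counterweighted: it balances at about 1.05; let go below that it drops back to 0, beyond it it falls on by itself to its rest at 1.75 and stays. Needs about 1 N at the push bar.
- stop_hinge (a point): Middle of the arm's pivot, 96 mm above the bench, 28 mm above the fence top, over the middle of the fence (x = 43 mm of the board). The hinge axis runs along the board's y. Axes as the board's.
- push_bar (a point): Centre of the arm's black push bar: round, 13 mm thick, 46 mm long along the board's y, on an upswept stem. Arm down: 70 mm nearer the robot than the pivot, 55 mm above it; it circles the pivot at 89 mm, turning with the arm. Once the arm is up, its blade sticks out towards the robot, up to 65 mm above and 60 mm in front of the pivot: withdraw upwards, not along the bench.
- stock: Loose length of planed dark wood, 52 wide (x) by 170 long (y) by 32 mm high, rebated 16 wide by 12 deep along its upper front edge (towards the robot), about 0.18 kg. It lies lengthwise in the lane, short of the flip stop on the board's -y side. Origin: centre of its underside; y along it to the end stop. Slides with about 1 to 2 N.
- stock_center (a point): Centre of the stock, 16 mm above its underside. Axes as the stock's. Its trailing end face, where it can be pushed, is 85 mm from here in -y.
- stock_lead (a point): Middle of the stock's leading end face, 85 mm from its centre in +y. Axes as the stock's.
- try_square: Bystander: small try square, wooden stock and steel blade, 70 by 109 by 14 mm, on the bench to the left of the saw board. Origin: centre of its underside. Not to be moved.
- pencil: Bystander: red carpenter's pencil, 160 mm long, on the bench to the left of the saw board. Origin: middle of its underside. Not to be moved.
- block_pale: Bystander: pale wooden block, 50 by 108 by 21 mm, on the bench to the right of the saw board. Origin: centre of its underside. Not to be moved.

How it is judged (in metres and radians):
On the way:
1. the stop arm is parked past its balance point, and stays there with nothing touching it (value of joint stop_arm above 1.6 rad and contact force between the fingers and flip_stop below 0.1 N), for 0.3 s.
At the end, for the whole second after the job is handed in: The stop arm rests raised past 1.6 rad with nothing holding it; the stock lies still and flat in the lane, in line with it, its leading end within 4 mm of the end stop's face (value of joint stop_arm above 1.6 rad and y of stock_lead in the frame of end_stop above -0.004 m and z of stock_center in the frame of saw_board below 0.037 m and x of stock_center in the frame of saw_board between -0.006 and 0.006 m and angle between the y axis of stock_center and the y axis of saw_board, either way round below 0.04 rad and linear speed of stock below 0.01 m/s); the robot touches nothing.
It fails at once if the stock is lifted or carried (its centre more than 12 mm above where it lies in the lane) (z of stock_center in the frame of saw_board above 0.046 m).
It fails at once if the try square, the pencil or the pale block is moved more than 15 mm (distance of any of try_square, pencil, block_pale from where it was at the start of the episode above 0.015 m).
It fails at once if the stop arm is gripped instead of pushed (squeezed with over 25 N by the fingers while it is on its way up) (contact force between the fingers and flip_stop above 25 N and value of joint stop_arm between 0.3 and 1.5 rad).
It also fails if it takes over 51 s, if anything falls off the work surface, if the arm or the gripper's body presses on something with over 40 N, if the wrist force passes 120 N, or if a joint passes its speed limit or range.

## Working session

There is one attempt and no reset: what is moved stays moved. The work goes in short steps, Python scripts to look and compute and a tool call to move; the robot and the scene stay as the last step left them, time stands still between calls to the robot, and variables do not carry over. Pictures are saved under pics/ and viewed, at most 10 in all, crops included, and the job is handed in when it is done.

Besides the shell and the picture viewer there is one more tool, called after "Emit:" by a JSON object that holds its "op" and its "data". send_rows: Moves the arm, as the interface text tells. Scaled input: -1 to 1 covers 1000 mm each way for a shift and 180 degrees each way for a turn. Its arguments: {"type":"object","properties":{"targets":{"type":"array","items":{"type":"array"}}},"required":["targets"]}

```bash
mkdir -p pics
python3 - <<'E'
from rig import *
import cv2,numpy as np
np.set_printoptions(suppress=True,precision=3)
for n in("scene","side"):
    cv2.imwrite(f"pics/{n}0.png",capture(n)[:,:,::-1]); p=camera_params(n); print(n,p)
s=observe();print(s)
E
```

```text
scene {'mtx': array([[552.095,   0.   , 317.142],
       [  0.   , 552.095, 248.82 ],
       [  0.   ,   0.   ,   1.   ]]), 'cam_to_world': array([[ -0.886,   0.255,  -0.386,   0.865],
       [ -0.463,  -0.463,   0.756, 756.08 ],
       [  0.014,   0.849,   0.529, 709.848],
       [  0.   ,   0.   ,   0.   ,   1.   ]])}
side {'mtx': array([[596.699,   0.   , 312.938],
       [  0.   , 596.699, 225.896],
       [  0.   ,   0.   ,   1.   ]]), 'cam_to_world': array([[  -0.842,    0.28 ,   -0.462, -271.361],
       [  -0.54 ,   -0.443,    0.715, 1057.937],
       [  -0.005,    0.851,    0.524,  957.377],
       [   0.   ,    0.   ,    0.   ,    1.   ]])}
{'clock': 0.1, 'joint_pos': array([-0.063,  0.384,  0.016,  1.371, -0.006,  1.388, -0.047]), 'dq': array([ 0.   , -0.001,  0.001, -0.002,  0.   ,  0.001, -0.002]), 'joint_efforts': array([  0.002, -62.913,   0.847, -37.276,   0.017,   0.01 ,   0.   ]), 'position': array([624.501,   0.047, 202.858]), 'tcp_rot': array([ 0.707,  0.707, -0.001, -0.001]), 'ft_force': array([-0.02 , -0.448, -0.267]), 'ft_torque': array([-0.026, -0.   ,  0.024]), 'gripper_force': 0.0, 'grip_width': 85.15132239548686}
```

View pics/scene0.png

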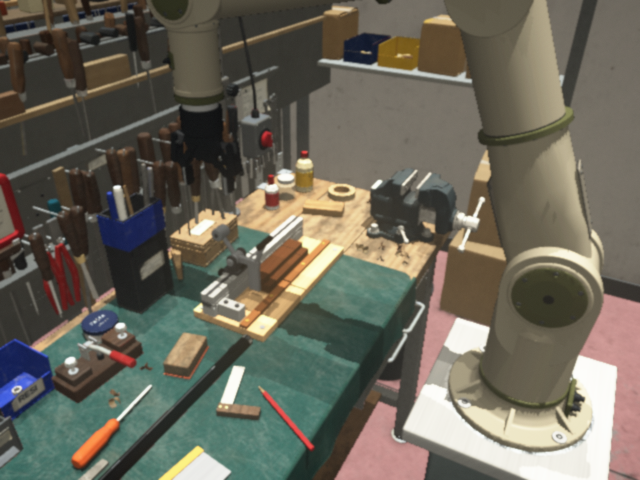

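View pics/side0.png

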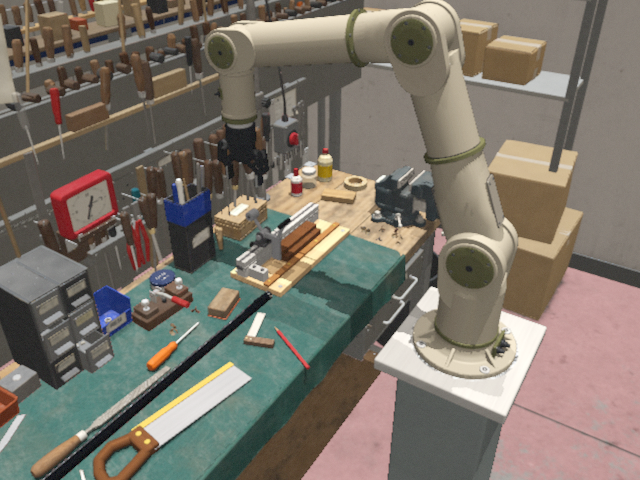

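The scene view shows the board at about x 195–345, y 215–335, with the end stop at its near (left) end around (228,308). I'll enlarge it and add the wrist view.

Run:
```python
from rig import *
import cv2,numpy as np
np.set_printoptions(suppress=True,precision=4)
a=cv2.imread("pics/scene0.png")[195:345,185:355]
cv2.imwrite("pics/sz.png",cv2.resize(a,None,fx=4,fy=4,interpolation=cv2.INTER_CUBIC))
s=observe();print(s['position'],s['tcp_rot'])
w=capture("wrist")[:,:,::-1];cv2.imwrite("pics/w0.png",w);print(camera_params("wrist"))
```

```text
[624.5011   0.0474 202.858 ] [ 0.7071  0.7071 -0.0006 -0.0006]
{'mtx': array([[371.6483,   0.    , 321.1204],
       [  0.    , 371.6483, 239.7817],
       [  0.    ,   0.    ,   1.    ]]), 'mount': array([[  -0.0002,    0.9506,    0.3104,   79.8962],
       [   1.    ,    0.0002,    0.0002,    0.0358],
       [   0.0001,    0.3104,   -0.9506, -170.1234],
       [   0.    ,    0.    ,    0.    ,    1.    ]])}
```

View pics/sz.png

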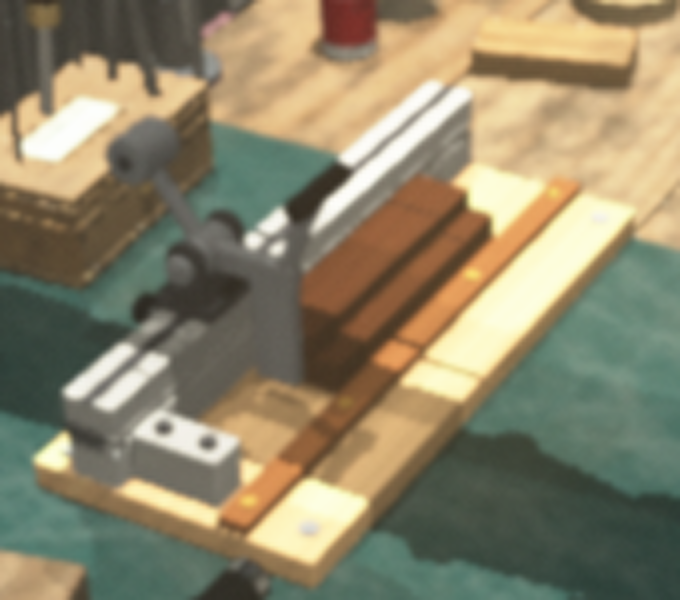

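View pics/w0.png

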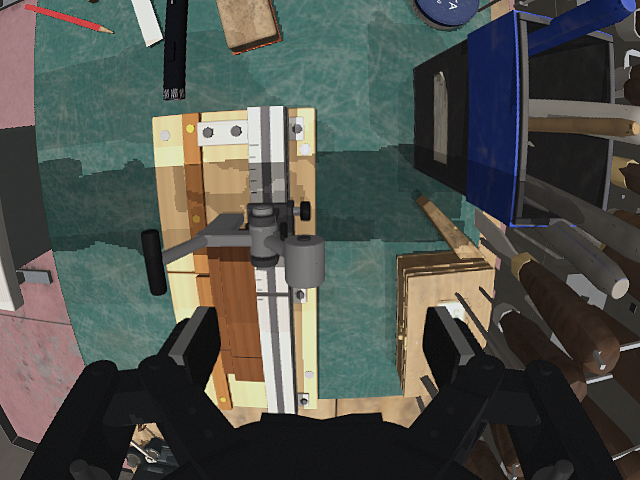

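The wrist view (up = +y, right = +x) shows the board corners near (153,117) and (315,108). The end stop is at (197–248, 120–145), the fence top runs along x≈249–297, and the push bar lies at (153,262). The stock spans (207–263, 247–381).

```bash
cat > h.py <<'E'
from rig import *
import numpy as np, cv2
from scipy.spatial.transform import Rotation as R
def wray(px,s):
    p=camera_params("wrist");K=p['mtx'];M=p['mount']
    u=(px[0]-K[0,2])/K[0,0];v=(px[1]-K[1,2])/K[1,1];t=np.hypot(u,v)
    d=np.array([u,-v,0])*np.sinc(t/np.pi)  # sin(t)/t
    d[2]=-np.cos(t)
    Rt=R.from_quat(s['tcp_rot']).as_matrix()
    return s['position']+Rt@M[:3,3],Rt@M[:3,:3]@d
def sray(n,px):
    p=camera_params(n);K=p['mtx'];M=p['cam_to_world']
    return M[:3,3],M[:3,:3]@np.array([(px[0]-K[0,2])/K[0,0],-(px[1]-K[1,2])/K[1,1],-1])
def onz(r,z): o,d=r; return np.round(o+d*(z-o[2])/d[2],1)
E
python3 - <<'E'
from h import *
s=observe()
W=lambda n,px,z:print(n,onz(wray(px,s),z))
W('bed near-left c',(153,117),18);W('bed far-left c',(315,108),18);W('bed far-right c',(318,408),18)
W('batten in L',(202,117),26);W('batten top right in',(231,408),26)
W('fence L near',(248,107),68);W('fence L far',(285,107),68)
W('fence R near',(268,413),68);W('fence R far',(296,413),68)
W('endstop face near',(198,146),48);W('endstop face far',(248,143),48);W('end stop face bot',(205,143),18)
W('bar ends',(150,231),151);W('bar ends',(156,293),151)
W('stock trailing',(233,380),50);W('stock trailing far',(267,381),50);W('stock rebate near trail',(230,380),38)
S=lambda n,px,z:print('scene',n,onz(sray('scene',(185+px[0]/4,195+px[1]/4)),z))
S('bed near-left',(312,575),18);S('bed left far',(38,468),18);S('bed right near',(635,215),18)
S('fence R near top',(470,92),68);S('bar +y end',(292,212),151);S('bar -y end',(345,170),151)
S('stop face top near',(240,437),48); S('stock trail top far',(425,178),50);S('stock trail mid',(466,198),50);S('stock trail reb',(490,228),38)
E
```

```text
bed near-left c [455.3  93.7  18. ]
bed far-left c [618.5  93.8  18. ]
bed far-right c [ 620.2 -263.2   18. ]
batten in L [511.3  89.1  26. ]
batten top right in [ 508.1 -261.5   26. ]
fence L near [564.8  94.1  68. ]
fence L far [595.2  93.   68. ]
fence R near [ 564.5 -224.8   68. ]
fence R far [ 596.2 -223.3   68. ]
endstop face near [513.6  62.5  48. ]
endstop face far [560.2  63.1  48. ]
end stop face bot [510.8  63.4  18. ]
bar ends [509.4  13.6 151. ]
bar ends [506.4 -32.7 151. ]
stock trailing [ 524.7 -192.3   50. ]
stock trailing far [ 563.9 -191.3   50. ]
stock rebate near trail [ 517.3 -202.7   38. ]
scene bed near-left [447.4  98.8  18. ]
scene bed left far [610.   96.1  18. ]
scene bed right near [ 450.8 -263.6   18. ]
scene fence R near top [ 565.5 -269.    68. ]
scene bar +y end [509.4   9.2 151. ]
scene bar -y end [507.9 -36.5 151. ]
scene stop face top near [512.7  58.7  48. ]
scene stock trail top far [ 554.2 -194.4   50. ]
scene stock trail mid [ 522.6 -186.4   50. ]
scene stock trail reb [ 504.3 -181.5   38. ]
```

The board is square to the world. The lane middle is at x≈537 and the end-stop face at y≈62. The push bar is at (510, -11, 151) and the pivot at (580, 96). The stock's trailing end is at y≈-190, so it needs to end near -108. First I'll shut the fingers, turn 90° and go in front of the bar.

Emit:
{"op": "send_rows", "data": {"targets": [[[-0.04, -0.003, 0], 0.045, 0], [[-0.08, -0.006, 0], 0.09, 0], [[-0.12, -0.01, 0], 0.14, 0], [[-0.15, -0.011, 0], 0.185, 0], [[-0.16, -0.011, 0], 0.23, 0], [[-0.16, -0.011, 0], 0.275, 0], [[-0.16, -0.011, 0], 0.32, 0], [[-0.16, -0.011, 0], 0.365, 0]]}}

```text
clock: 0.95
position: [464.7, -11.0, 203.7]
tcp_rot: [0.208, 0.978, -0.0, -0.0]
ft_force: [-0.3, -1.0, 0.2]
grip_width: -0.2
gripper_force: 0.0
```

Emit:
{"op": "send_rows", "data": {"targets": [[[0, 0, -0.02], 0.045, 0], [[0, 0, -0.04], 0.09, 0], [[0, 0, -0.06], 0.135, 0], [[0, 0, -0.06], 0.135, 0], [[0, 0, -0.06], 0.135, 0]]}}

```text
clock: 1.45
position: [464.8, -11.0, 144.0]
tcp_rot: [0.002, 1.0, -0.0, -0.0]
ft_force: [0.2, 0.1, -0.1]
grip_width: 0.2
gripper_force: 0.0
```

Emit:
{"op": "send_rows", "data": {"targets": [[[0.01, 0, 0], 0, 0], [[0.02, 0, 0], 0, 0], [[0.027, 0, 0.001], 0, 0], [[0.033, 0, 0.006], 0, 0], [[0.04, 0, 0.011], 0, 0], [[0.047, 0, 0.016], 0, 0], [[0.053, 0, 0.02], 0, 0], [[0.06, 0, 0.024], 0, 0]]}}

```text
clock: 2.25
position: [525.5, -11.0, 168.3]
tcp_rot: [0.0, 1.0, -0.0, 0.0]
ft_force: [-0.1, -0.0, -0.3]
grip_width: -0.1
gripper_force: 0.0
```

Run:
```python
from h import *
print(observe()['ft_force'],observe()['position'])
a=capture("scene")[:,:,::-1][130:330,165:365]
cv2.imwrite("pics/s1.png",cv2.resize(a,None,fx=2.5,fy=2.5,interpolation=cv2.INTER_CUBIC))
```

```text
[-0.12866238 -0.01815857 -0.32057048] [525.53277197 -10.96472648 168.27131622]
```

View pics/s1.png

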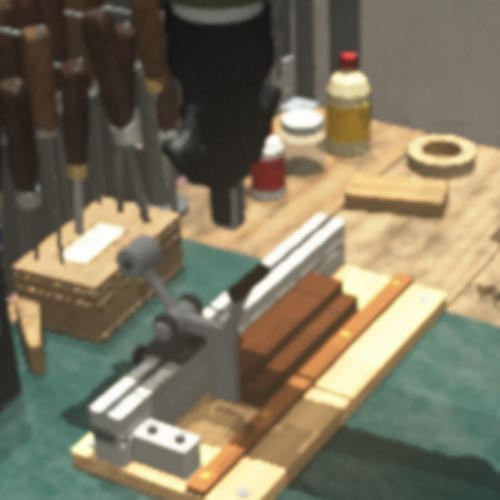

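```bash
cat >> h.py <<'E'
def proj(n,P):
    p=camera_params(n);K=p['mtx'];M=p['cam_to_world']
    q=M[:3,:3].T@(np.array(P,float)-M[:3,3]);return np.round([K[0,2]+K[0,0]*q[0]/-q[2],K[1,2]-K[1,1]*q[1]/-q[2]],1)
def tri(rs):
    A=0;b=0
    for o,d in rs:
        d=d/np.linalg.norm(d);Q=np.eye(3)-np.outer(d,d);A=A+Q;b=b+Q@o
    x=np.linalg.solve(A,b);return x,[np.linalg.norm((np.eye(3)-np.outer(d,d)/(d@d))@(x-o)) for o,d in rs]
E
python3 - <<'E'
from h import *
s=observe();print(proj('scene',s['position']))
s0=dict(s);s0['position']=np.array([624.5,0.05,202.86]);s0['tcp_rot']=np.array([.7071,.7071,-.0006,-.0006])
for pw,ps in(((150,231),(292,212)),((156,293),(345,170))):
    print(tri([wray(pw,s0),sray('scene',(185+ps[0]/4,195+ps[1]/4))]))
E
```

```text
[255.7 233.1]
(array([508.8864749 ,  12.25681583, 151.72274504]), [np.float64(1.5251512582963374), np.float64(1.5251512582962268)])
(array([506.58844933, -33.16793668, 152.31600921]), [np.float64(0.9649304116552726), np.float64(0.9649304116553566)])
```

The crop shows the arm still down and the fingertip at pixel ≈(256,220), about 13 px above where the TCP projects (256,233). I'll check with the side and wrist views.

Run:
```python
from h import *
s=observe();print(s['position'],s['grip_width'],s['joint_pos'])
P=s['position'];print(proj('side',P),proj('scene',P))
p=camera_params('wrist');M=p['mount'];K=p['mtx']
for z in(0,-15,-30):
    q=M[:3,:3].T@(np.array([0,0,z])-M[:3,3]);t=np.arctan2(np.hypot(q[0],q[1]),-q[2]);n=q[:2]/np.hypot(q[0],q[1])*t*K[0,0]
    print(z,K[0,2]+n[0],K[1,2]-n[1])
w=capture("wrist")[:,:,::-1][200:480,160:480]
c=capture("side")[:,:,::-1]; u,v=proj('side',P).astype(int)
c=c[v-60:v+50,u-70:u+70]
o=np.zeros((600,800,3),np.uint8);o[:280,:320]=w;c=cv2.resize(c,(480,377),interpolation=cv2.INTER_CUBIC);o[:377,320:]=c
s=capture("scene")[:,:,::-1][170:260,200:330];o[290:290+221,:320]=cv2.resize(s,(320,221),interpolation=cv2.INTER_CUBIC)
cv2.imwrite("pics/m2.png",o)
```

```text
[526.70660735 -10.91741835 168.86450406] -0.27743850643983586 [ 0.02962998  0.19444158 -0.0797581   1.69198681  0.01628862  1.25419844
  1.51712479]
[278.  215.8] [255.7 233.1]
0 320.5562443615737 285.13021423398885
-15 320.497503271543 298.671264877477
-30 320.4294409305389 314.45605340215474
```

View pics/m2.png

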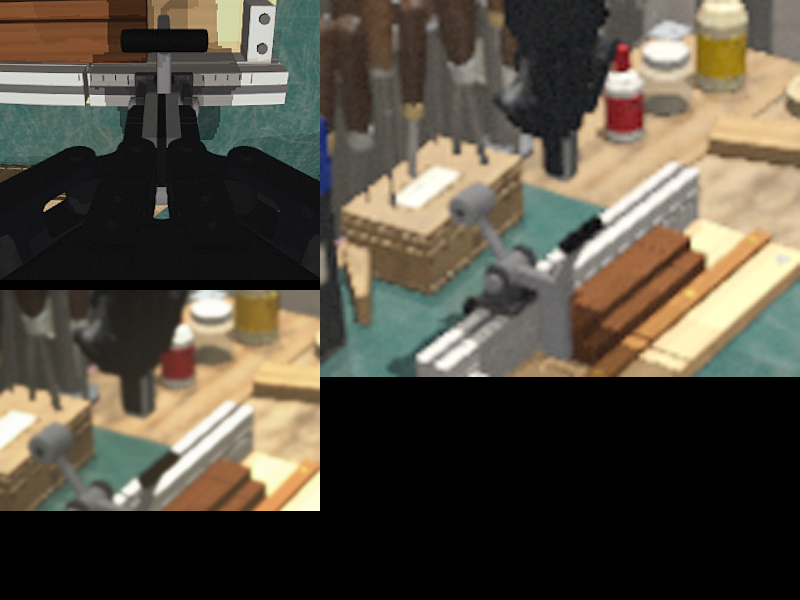

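The montage shows the fingers beyond and above the bar. The real tips are about 22 mm above the reported TCP: side view ≈(278,207) against 216 projected, scene 220 against 233. So they passed over the bar without touching. I'll go back and repeat about 25 mm lower.

Emit:
{"op": "send_rows", "data": {"targets": [[[-0.03, 0, 0], 0, 0], [[-0.06, 0, 0], 0, 0], [[-0.062, 0, -0.01], 0, 0], [[-0.062, 0, -0.03], 0, 0], [[-0.062, 0, -0.05], 0, 0], [[-0.062, 0, -0.05], 0, 0]]}}

```text
clock: 3.05
position: [461.0, -11.0, 115.1]
tcp_rot: [-0.0, 1.0, -0.0, -0.003]
ft_force: [-0.8, 0.0, -0.1]
grip_width: 0.6
gripper_force: 0.0
```

Emit:
{"op": "send_rows", "data": {"targets": [[[0.01, 0, 0], 0, 0], [[0.02, 0, 0], 0, 0], [[0.027, 0, 0.001], 0, 0], [[0.033, 0, 0.006], 0, 0], [[0.04, 0, 0.011], 0, 0], [[0.047, 0, 0.016], 0, 0], [[0.053, 0, 0.02], 0, 0]]}}

```text
clock: 3.75
position: [516.6, -10.9, 139.0]
tcp_rot: [-0.0, 1.0, -0.0, 0.0]
ft_force: [-0.2, 0.4, 0.9]
grip_width: 0.1
gripper_force: 0.7
```

Run:
```python
from h import *
s=observe();print(s['position'],s['ft_force'])
w=capture("wrist")[:,:,::-1][180:400,160:480]
c=capture("side")[:,:,::-1]; u,v=278,215
c=c[v-60:v+50,u-70:u+70]
o=np.zeros((377,800,3),np.uint8);o[:220,:320]=w;o[:377,320:]=cv2.resize(c,(480,377),interpolation=cv2.INTER_CUBIC)
cv2.imwrite("pics/m3.png",o)
```

```text
[516.6206818  -10.89513069 139.03711306] [-0.22318851  0.41424115  0.91556051]
```

View pics/m3.png

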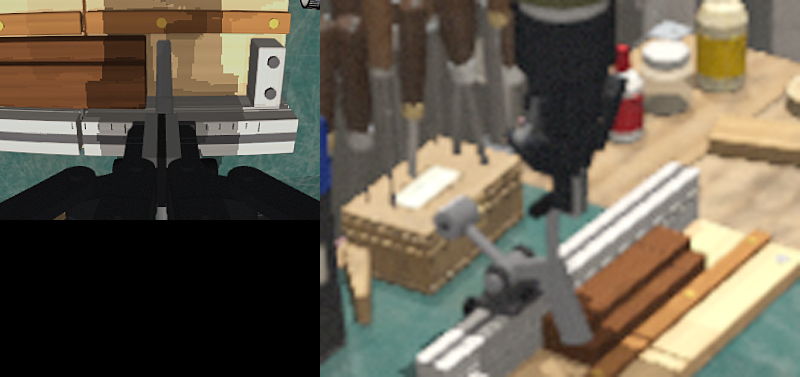

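The arm is rising: the blade has swung off the stock and the fingers are in front of the bar at side crop (570,205). I'll continue along the arc.

Emit:
{"op": "send_rows", "data": {"targets": [[[0.007, 0, 0.004], 0, 0], [[0.014, 0, 0.007], 0, 0], [[0.021, 0, 0.01], 0, 0], [[0.028, 0, 0.012], 0, 0], [[0.035, 0, 0.013], 0, 0], [[0.042, 0, 0.014], 0, 0], [[0.049, 0, 0.014], 0, 0], [[0.056, 0, 0.014], 0, 0]]}}

```text
clock: 4.65
position: [572.6, -10.9, 151.7]
tcp_rot: [-0.0, 1.0, -0.0, -0.0]
ft_force: [-0.7, 0.2, -0.1]
grip_width: -0.1
gripper_force: 0.1
```

Emit:
{"op": "send_rows", "data": {"targets": [[[0.007, 0, 0], 0, 0], [[0.014, 0, -0.001], 0, 0], [[0.021, 0, -0.002], 0, 0], [[0.027, 0, -0.002], 0, 0], [[0.027, 0, -0.002], 0, 0], [[0.027, 0, -0.002], 0, 0], [[0.027, 0, -0.002], 0, 0]]}}

```text
clock: 5.35
position: [598.8, -11.0, 149.8]
tcp_rot: [-0.0, 1.0, -0.0, -0.0]
ft_force: [-0.1, 0.7, -0.7]
grip_width: -0.1
gripper_force: 0.0
```

Emit:
{"op": "send_rows", "data": {"targets": [[[0, 0, 0.03], 0, 0], [[0, 0, 0.07], 0, 0], [[-0.01, -0.03, 0.11], 0, 0], [[-0.03, -0.07, 0.12], 0, 0], [[-0.05, -0.12, 0.12], 0, 0], [[-0.07, -0.16, 0.12], 0, 0], [[-0.07, -0.2, 0.12], 0, 0], [[-0.07, -0.215, 0.12], 0, 0]]}}

```text
clock: 6.15
position: [526.9, -231.3, 270.3]
tcp_rot: [0.003, 1.0, -0.001, 0.0]
ft_force: [0.3, 0.0, -0.1]
grip_width: -0.0
gripper_force: 0.0
```

Run:
```python
from h import *
s=observe();print(s['position'],s['ft_force'])
w=capture("wrist")[:,:,::-1][120:480,160:640]
c=capture("side")[:,:,::-1]; u,v=285,225
c=c[v-80:v+70,u-80:u+80]
o=np.zeros((360,800,3),np.uint8);o[:,:480]=w;o[:300,480:]=cv2.resize(c,(320,300),interpolation=cv2.INTER_CUBIC)
cv2.imwrite("pics/m4.png",o)
```

```text
[ 526.89059564 -231.32638645  270.26630911] [ 0.30148389  0.01112756 -0.07633948]
```

View pics/m4.png

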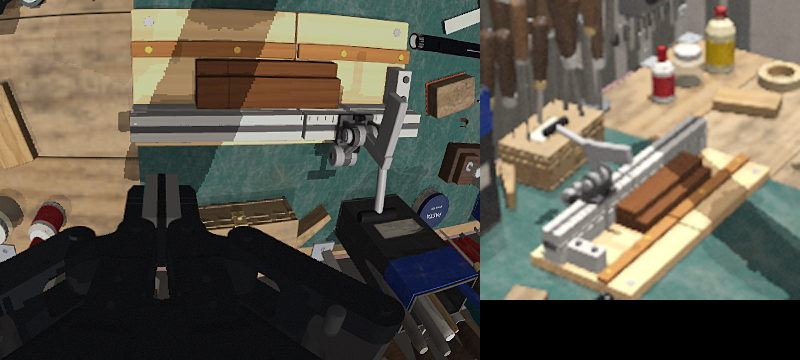

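The arm rests raised, with its bar back over the fence. The stock's trailing end is at wrist x≈355, y 180–228 in full-frame pixels. I'll descend behind it, stopping above the bed to check forces.

Run:
```python
from h import *
s=observe()
for px,z in(((355,198),50),((355,228),50),((356,180),38),((499,198),50),((499,228),50),((565,225),48),((560,190),48)):print(px,onz(wray(px,s),z))
```

```text
(355, 198) [ 528.6 -192.5   50. ]
(355, 228) [ 562.1 -191.9   50. ]
(356, 180) [ 510.9 -190.7   38. ]
(499, 198) [525.7 -23.4  50. ]
(499, 228) [561.8 -18.7  50. ]
(565, 225) [557.7  83.5  48. ]
(560, 190) [512.8  66.7  48. ]
```

Emit:
{"op": "send_rows", "data": {"targets": [[[0.008, 0.005, -0.04], 0, 0], [[0.008, 0.002, -0.08], 0, 0], [[0.008, 0.002, -0.12], 0, 0], [[0.008, 0.002, -0.16], 0, 0], [[0.008, 0.002, -0.19], 0, 0], [[0.008, 0.002, -0.21], 0, 0], [[0.008, 0.002, -0.22], 0, 0], [[0.008, 0.002, -0.22], 0, 0]]}}

```text
clock: 7.05
position: [536.7, -221.9, 48.6]
tcp_rot: [-0.001, 1.0, 0.001, -0.001]
ft_force: [0.4, -0.7, -0.7]
grip_width: -0.0
gripper_force: 0.0
```

Emit:
{"op": "send_rows", "data": {"targets": [[[0, 0, -0.01], 0, 0], [[0, 0, -0.02], 0, 0], [[0, 0, -0.027], 0, 0], [[0, 0, -0.033], 0, 0], [[0, 0, -0.033], 0, 0]]}}

```text
clock: 7.55
position: [536.3, -223.8, 15.8]
tcp_rot: [0.0, 1.0, 0.0, -0.001]
ft_force: [-0.5, 0.3, -0.2]
grip_width: 0.0
gripper_force: 0.0
```

Run:
```python
from h import *
s=observe();print(s['position'],s['ft_force']);print(proj('scene',s['position']),proj('scene',s['position']+[0,0,22]))
w=capture("wrist")[:,:,::-1][120:480,160:480]
c=capture("scene")[:,:,::-1][190:340,190:390]
o=np.zeros((360,800,3),np.uint8);o[:,:320]=w;o[:,320:]=cv2.resize(c,(480,360),interpolation=cv2.INTER_CUBIC)
cv2.imwrite("pics/m5.png",o)
```

```text
[ 536.31174834 -223.7757843    15.78296328] [-0.53748221  0.26315589 -0.15588204]
[304.1 248.1] [304.1 240.2]
```

View pics/m5.png

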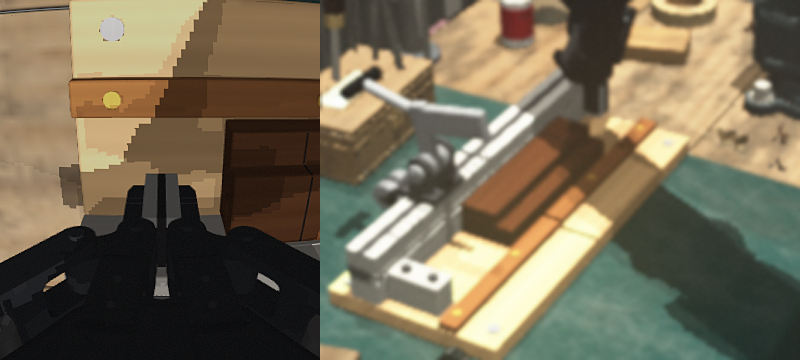

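Tip at scene ≈(306,238), consistent with being about 22 mm above the TCP, and nothing is touched. I'll go 8 mm lower and push.

Emit:
{"op": "send_rows", "data": {"targets": [[[0, 0, -0.004], 0, 0], [[0, 0, -0.008], 0, 0], [[0, 0.006, -0.008], 0, 0], [[0, 0.012, -0.008], 0, 0], [[0, 0.018, -0.008], 0, 0], [[0, 0.024, -0.008], 0, 0], [[0, 0.03, -0.008], 0, 0]]}}

```text
clock: 8.35
position: [537.0, -193.5, 8.9]
tcp_rot: [-0.0, 1.0, -0.0, 0.0]
ft_force: [0.3, -0.7, -0.5]
grip_width: -0.1
gripper_force: 0.6
```

Emit:
{"op": "send_rows", "data": {"targets": [[[0, 0.006, 0], 0, 0], [[0, 0.012, 0], 0, 0], [[0, 0.018, 0], 0, 0], [[0, 0.024, 0], 0, 0], [[0, 0.03, 0], 0, 0], [[0, 0.036, 0], 0, 0], [[0, 0.042, 0], 0, 0], [[0, 0.048, 0], 0, 0]]}}

```text
clock: 9.15
position: [537.0, -145.6, 8.8]
tcp_rot: [0.0, 1.0, -0.0, 0.0]
ft_force: [0.7, -2.5, 1.0]
grip_width: 0.2
gripper_force: 0.9
```

Run:
```python
from h import *
s=observe();print(s['position'],s['ft_force'])
w=capture("wrist")[:,:,::-1][120:480,160:640]
c=capture("scene")[:,:,::-1][200:340,190:350]
o=np.zeros((360,800,3),np.uint8);o[:,:480]=w;o[:280,480:]=cv2.resize(c,(320,280),interpolation=cv2.INTER_CUBIC)
cv2.imwrite("pics/m6.png",o)
```

```text
[ 537.02515013 -145.56873517    8.84854262] [ 0.74589996 -2.46831936  0.9732868 ]
```

View pics/m6.png

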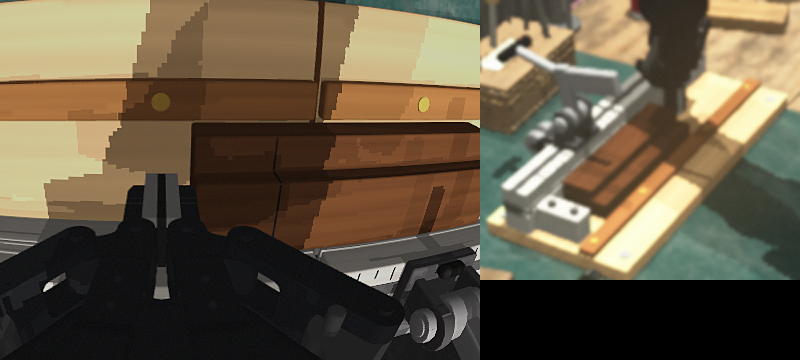

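The stock is sliding under the raised arm in line with the lane, with its trailing end at wrist x≈350 (full frame), under about 2.5 N. I'll push on slowly and watch the force.

Emit:
{"op": "send_rows", "data": {"targets": [[[0, 0.004, 0], 0, 0], [[0, 0.008, 0], 0, 0], [[0, 0.011, 0], 0, 0], [[0, 0.014, 0], 0, 0]]}}

```text
clock: 9.65
position: [536.9, -131.8, 8.7]
tcp_rot: [0.0, 1.0, -0.0, -0.0]
ft_force: [-0.2, -1.8, 0.3]
grip_width: -0.0
gripper_force: 0.8
```

Emit:
{"op": "send_rows", "data": {"targets": [[[0, 0.002, 0], 0, 0], [[0, 0.004, 0], 0, 0]]}}

```text
clock: 9.85
position: [537.0, -127.8, 8.8]
tcp_rot: [-0.0, 1.0, -0.0, -0.0]
ft_force: [-0.6, -0.5, -0.3]
grip_width: -0.3
gripper_force: 0.8
```

Emit:
{"op": "send_rows", "data": {"targets": [[[0, 0.002, 0], 0, 0], [[0, 0.004, 0], 0, 0]]}}

```text
clock: 10.05
position: [537.0, -123.8, 8.7]
tcp_rot: [0.0, 1.0, -0.0, -0.0]
ft_force: [-0.7, -1.2, 0.2]
grip_width: 0.2
gripper_force: 0.7
```

Emit:
{"op": "send_rows", "data": {"targets": [[[0, 0.002, 0], 0, 0], [[0, 0.003, 0], 0, 0]]}}

```text
clock: 10.25
position: [537.1, -121.4, 8.8]
tcp_rot: [0.0, 1.0, -0.0, 0.0]
ft_force: [0.4, -4.2, -1.1]
grip_width: -0.3
gripper_force: 2.3
```

Emit:
{"op": "send_rows", "data": {"targets": [[[0, 0.002, 0], 0, 0], [[0, 0.003, 0], 0, 0]]}}

```text
clock: 10.45
position: [537.2, -121.1, 9.1]
tcp_rot: [0.001, 1.0, -0.002, 0.001]
ft_force: [0.8, -11.6, -0.4]
grip_width: 0.0
gripper_force: 6.0
```

The force rose to 11.6 N and travel stopped at y=-121, so the stock is against the end stop. I'll back off, rise and check the result.

Emit:
{"op": "send_rows", "data": {"targets": [[[0, -0.005, 0], 0, 0], [[0, -0.015, 0], 0, 0], [[0, -0.03, 0.01], 0, 0], [[0, -0.04, 0.05], 0, 0], [[0, -0.05, 0.1], 0, 0], [[0, -0.06, 0.15], 0, 0], [[0, -0.07, 0.2], 0, 0], [[0, -0.07, 0.24], 0, 0]]}}

```text
clock: 11.25
position: [536.4, -190.8, 252.6]
tcp_rot: [0.001, 1.0, -0.001, 0.001]
ft_force: [1.8, -0.1, 0.5]
grip_width: -0.1
gripper_force: 0.0
```

Emit:
{"op": "send_rows", "data": {"targets": [[[0, 0, 0], 0, 0], [[0, 0, 0], 0, 0], [[0, 0, 0], 0, 0]]}}

```text
clock: 11.55
position: [536.2, -188.1, 247.7]
tcp_rot: [0.0, 1.0, 0.0, -0.001]
ft_force: [0.2, 0.7, -0.3]
grip_width: -0.6
gripper_force: 0.0
```

Run:
```python
from h import *
s=observe();print(s['position'],s['ft_force'])
w=capture("wrist");h=cv2.cvtColor(w,cv2.COLOR_RGB2HSV)
# stock: dark brown-red
m=((h[...,0]<14)&(h[...,1]>110)&(h[...,2]>30)&(h[...,2]<140)).astype(np.uint8)
m=cv2.morphologyEx(m,cv2.MORPH_OPEN,np.ones((5,5)))
n,l,st,c=cv2.connectedComponentsWithStats(m)
for i in range(1,n):
    if st[i,4]>800:
        x,y,ww,hh,a=st[i];k=np.argwhere(l==i);print(st[i],[onz(wray((x+(ww-1)*f,y+hh*.6),s),50) for f in(0,1)])
# arm: gray pixels of bar: dark check; expected bar raised at (646,-11,155)
p=camera_params('scene');print('bar scene',proj('scene',(646,-11,155)))
i=capture("scene");u,v=proj('scene',(646,-11,155)).astype(int);print(i[v-6:v+7:3,u-8:u+9:4].mean(2).round())
```

```text
[ 536.24605978 -188.08248277  247.74371087] [ 0.21744588  0.72528763 -0.28915266]
[ 397  177  142   51 6189] [array([ 541.5, -109.7,   50. ]), array([537.6,  60.5,  50. ])]
bar scene [206.5 224.6]
[[150. 187. 195. 131. 102.]
 [150. 227. 172.  48.  52.]
 [219. 153.  48. 230. 175.]
 [187.  46.  54. 149. 232.]
 [230.  81. 165. 187. 135.]]
```

The stock spans y -109.7 to 60.5, flush with the stop face at about 62. The dark bar is at its raised position, and the robot is clear.

```bash
python3 -c "
from rig import finish_job
print(finish_job())"
```

```text
the job is handed in; nothing more can be done
None
```

The job is handed in (no verdict came back): the stop arm stays raised by itself, the stock measured within about 2 mm of the end stop after a firm push against it, and the robot was clear.

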